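Slide the stamp tray home past its spring gate

TASK

Put the tray of rubber stamps away in its dock: hold the red spring gate swung well aside with one fingertip and, while you keep holding it, push the tray along the chute with the other finger until it is fully home against the end of the bay, then let go so that the gate swings shut behind it. The gate must not touch the tray or the stamps on the way; do not touch the stamps yourself, and lift nothing. Leave the ink bottle, cardboard tube and ink pad alone.

Things in the scene. Friction and masses are not known exactly. Their poses are not given: they have to be found in the camera images.
- dock: Fixed light-wood tray dock, flat on the table. Origin: centre of its underside. Base board 138 mm in x, 425 mm in y, 12 mm thick (chute floor at height 12). +y is the way the tray is pushed, +x is the gate's side; yaw varies. The lane is 84 mm wide, dock x -51 to +33 mm. Guide rails: on the -x side 12 mm wide, top at height 30; on the +x side 8 mm wide, top at height 18.
- mouth (a point): Middle of the bay's mouth on the chute floor (dock y = +76 mm). From here the lane is an open-topped bay between 66 mm high walls 10 to 12 mm thick.
- stop (a point): Foot of the bay's end stop, middle of the lane, on the chute floor (dock y = +198 mm): the face the tray's nose must reach.
- hinge (a point): The gate's upright hinge pin (dock x = +49, y = -186 mm), at table height.
- gate (a joint): Opening of the red spring gate in rad: 0 shut (arm parallel to the chute), grows as its free end swings to dock +x (clockwise from above), hard stop 0.34. A damped spring always shuts it (0.05 N m shut, 0.075 N m open: 0.2 to 1 N on a fingertip, more near the hinge). From 0.15 the cross bar is just clear of the lane; about 0.20 is well aside.
- arm (a point): The red gate: upright strip 4 mm thick outside the lane, heights 30 to 71 mm. Origin on the hinge pin at table height; its +y runs along the arm to the free end (288 mm), +x outward. Inner face at x = -2 mm (14 mm outside the lane's edge when shut). A finger that slides along this face, anywhere from near the hinge to the end, keeps it open.
- gate_bar (a point): Inner end (black rubber) of the gate's cross bar, 246 mm from the hinge, which sticks 51 mm inward from the arm and bars the +x half of the bay's mouth. Bar 8 mm thick (buffer 12), heights 20 to 40 mm above the table: a fingertip kept above 42 mm passes over it.
- gate_tab (a point): Point on the arm's inner face on the finger tab (the arm's last 40 mm, past the bar), 270 mm from the hinge, 48 mm above the table.
- tray: Loose dark-brown wooden tray with four stamps, about 0.4 to 0.6 kg in all, 80 mm wide (x), 120 mm long (y), on the chute floor before the bar. Origin: centre of its underside; axes nearly parallel to the dock's. Sides 34 mm high; end boards 58 mm high (top 70 mm above the table), 7 mm thick. Fully home its origin is at dock y = +138 mm.
- tray_rear (a point): Centre of the outer face of the tray's rear end board (the one to push, facing dock -y), 30 mm above the tray's underside, 42 mm above the table. The lane behind it is empty.
- stamps: The four wood-block stamps in the tray (fixed in it, same origin), tops up to 51 mm above the tray's underside, 10 mm or more inside the end boards.
- ink_bottle: Loose amber ink bottle, 38 mm diameter, 75 mm high, origin at the centre of its foot. Bystander beyond the gate.
- card_tube: Loose closed cardboard tube standing upright, 54 mm diameter, 105 mm high, origin at the centre of its foot. Bystander beyond the gate.
- ink_pad: Loose flat ink pad tin, 72 x 108 x 17 mm, origin at the centre of its underside. Bystander on the robot's side of the dock.
Not all that is in view belongs to the job. Leave any green or purple look-alike of the tray alone.

How it is judged:
On the way, in this order (a step that is already met when the one before it is completed fails the run):
1. a finger holds the gate open (0.15 rad or more) while the tray is still before the bar (value of joint gate above 0.15 rad and contact force between the fingers and gate above 0.05 N and y of tray in the frame of dock below 0 m), for 0.2 s.
2. the tray is pushed more than half past the bar with a finger still holding the gate open (value of joint gate above 0.15 rad and contact force between the fingers and gate above 0.05 N and y of tray in the frame of dock above 0.065 m), for 0.1 s.
At the end, for the whole second after the job is handed in: The tray is at rest flat on the chute floor, its nose within 5 mm of the bay's end stop and in line with the bay (0.06 rad), and the gate has swung shut behind it (under 0.03 rad) (y of tray in the frame of dock above 0.133 m and z of tray in the frame of dock below 0.016 m and angle between tray's own z axis and vertical below 0.05 rad and angle between the y axis of tray and the y axis of dock, either way round below 0.06 rad and value of joint gate below 0.03 rad and linear speed of tray below 0.01 m/s); the robot touches nothing.
It fails at once if the gate touches the tray or the stamps (contact force between gate and tray above 0.3 N).
It fails at once if the tray is lifted off the chute floor or tipped (z of tray in the frame of dock above 0.022 m or angle between tray's own z axis and vertical above 0.15 rad).
It fails at once if the stamps in the tray are touched (contact force between any of the fingers, the arm and stamps above 0.3 N).
It fails at once if the ink bottle, cardboard tube or ink pad is knocked or moved more than 15 mm (distance of any of ink_bottle, card_tube, ink_pad from where it was at the start of the episode above 0.015 m).
It also fails if it takes over 50 s, if anything falls off the work surface, if the arm or the gripper's body presses on something with over 40 N, if the wrist force passes 120 N, or if a joint passes its speed limit or range.

ROBOT

A 6-joint arm with a two-finger parallel gripper is mounted at the origin on the work surface. World frame = base frame: x ahead of the robot, y to its left, z up, the work surface at z = 0. Lengths are in m, angles in rad, forces in N, time in s.
With the tool pointing down it reaches from about 0.275 to 0.75 m from the base axis. Payload 10.2 kg.
Tool frame: the origin (TCP) lies midway between the tips of the shut fingers; the grasp point (between the pads) lies 19 mm behind it; y points along the fingers, z is the direction in which the jaws open and shut, and the axes are right-handed (so a half turn about y gives the same grasp; the last joint's range is limited). The gripper opens to 85 mm and grips with 20 to 120 N. Pads are 22 mm wide; open, the fingers measure 114 mm over their backs; the gripper's body (76 mm by 85 mm) begins 54 mm behind the grasp point. The pads swing forward as they close: fully open they stand 13 mm farther back than shut.
Start: joints at [-1.366, 0.313, 1.498, -0, 1.331, -0.223], TCP at [0.218, -0.478, 0.231] pointing down, gripper open.
Joint ranges: [-2.94, 2.94], [-0.97, 2.17], [0.19, 2.56], [-1.23, 4.37], [0.02, 3.11], [-2.88, 2.88]. Speed limits (rad/s): [2.39, 2.39, 3.01, 3.14, 3.14, 3.14].

INTERFACE

Orientations are given as a rotation vector (axis times angle).
In Python, from station import manip gives the robot as it stands.
- The arm moves only by the tool servo_tool, never from a script. Its argument "deltas" is one flat list of numbers, 4 for each row, row after row: the shift along the tool's x, y, z each as a share of 2 cm, from -1 to 1, then the turn about the tool's y as a share of 8 degrees, from -1 to 1. In form: [tx, ty, tz, twist, tx, ty, tz, twist, ...]. A call has 1 to 12 rows; each row shifts and turns the commanded pose from where the row before left it, along the tool's axes as they then stand; what a row does not reach is not made up. A row lasts 1/10 s, in which the tool goes at most 50 mm and 8.59 degrees, less where a joint would pass 70% of its speed; a pose out of reach is approached as far as the arm can. A call with a number of a shift or a turn outside -1 to 1 is refused whole. A call with a gripper value outside its range is refused whole. "hand" is the opening in per cent of the stroke, from 0 (shut) to 100 (fully open), set as the call begins (left out, the last holds). The fingers move at their own pace and stop on an object; the grip force is fixed at half the most. Time passes only in rows, so rows that do not move let the fingers close. It gives the time, the measured TCP pose, the force and the opening at its end, in the units of the state.
- manip.state(): the state, without advancing time (a new reading comes with each control period).
- manip.camera(name): name is "scene" or "side" or "wrist"; returns the picture (384x512x3 uint8, red, green, blue); there is no depth.
- manip.camera_params(name): a dict with "intrinsics" (3x3 intrinsics, pixels), "dist" ([k1, k2, p1, p2, k3] as OpenCV has them; the pictures are not rectified), "world_from_camera" (4x4, takes a point from camera to world coordinates). Camera axes: x right, y down, z forward; pixel columns grow to the right and rows downward; lengths in m; the calibration is good to about 2 mm. A picture is of the moment at which its call begins: read the wrist's pose just before it. camera_params takes no time and is no camera call; for the wrist camera it gives the pose at the moment of the call.
- manip.hand_in(): hands the job in, once; it reports no verdict.
The state is a dict: "clock": time; "q": joint angles; "qvel": joint speeds; "joint_torque": joint torques, N m; "position": TCP position; "eef_rot": TCP orientation; "force": force on the tool from outside, world axes, zero at the start; "torque": the same for the moment, N m; "grip_width": finger opening in m.
Only numpy, scipy, OpenCV 4.12 (cv2) and the standard library are available. Lean on these libraries where they do the work, as an engineer would, in place of code of your own. Each camera call takes 0.05 s, during which the arm holds its last target. There are 200 camera calls.

## Working session

There is one attempt and no reset: what is moved stays moved. The work goes in short steps, Python scripts to look and compute and a tool call to move; the robot and the scene stay as the last step left them, time stands still between calls to the robot, and variables do not carry over. Pictures are saved under pics/ and viewed, about 8 in all and at most 12, crops included, and the job is handed in when it is done.

Besides the shell and the picture viewer there is one more tool, called after "Emit:" in YAML: its name, and indented under it one key for each argument. servo_tool: Moves the arm, as the interface text tells. Shift numbers are shares of 2 cm and turn numbers shares of 8 degrees, none past 1 either way. Its arguments: {"type":"object","properties":{"deltas":{"type":"array"},"hand":{"type":"number"}},"required":["deltas"]}

```bash
mkdir -p pics; ls
python3 - <<'E'
from station import manip
import cv2,numpy as np
s=manip.state();print(s['clock'],s['position'],s['eef_rot'],s['grip_width'])
ims=[]
for n in['scene','side']:
    im=manip.camera(n);cv2.imwrite(f'pics/{n}0.png',im[...,::-1]);p=manip.camera_params(n);print(n,np.round(p['intrinsics'],1).tolist(),p['dist'],np.round(p['world_from_camera'],3).tolist())
E
```

```text
pics
0.0 [ 0.21773707 -0.47741051  0.2307254 ] [-0.43125172  1.98642176 -1.98369121] 0.08550744451539924
scene [[396.0, 0.0, 248.0], [0.0, 396.0, 197.7], [0.0, 0.0, 1.0]] [-0.08831022  0.          0.          0.          0.        ] [[0.861, 0.37, -0.349, 0.859], [0.509, -0.639, 0.577, -0.459], [-0.009, -0.674, -0.738, 0.666], [0.0, 0.0, 0.0, 1.0]]
side [[467.9, 0.0, 258.9], [0.0, 467.9, 191.2], [0.0, 0.0, 1.0]] [-0.1618113  0.         0.         0.         0.       ] [[-0.934, -0.236, 0.267, 0.337], [-0.356, 0.636, -0.684, 0.661], [-0.008, -0.735, -0.678, 0.71], [0.0, 0.0, 0.0, 1.0]]
```

View pics/scene0.png

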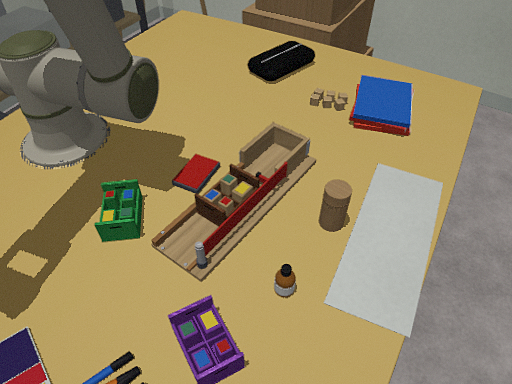

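View pics/side0.png

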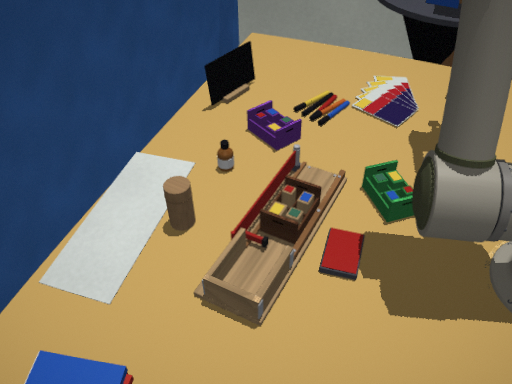

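The scene picture shows the brown stamp tray at (232,195) in the dock, with its red gate on the lower right. The look-alikes are a green tray at (120,210) and a purple one at (206,340). In the side view they are at (290,205), (388,190) and (273,125). I choose the brown tray because it sits in the light-wood chute before the bar. Next I take close crops to pick points.

```bash
cat > h.py <<'E'
import numpy as np,cv2
from station import manip
def ray(n,uv,P=None):
    p=P or manip.camera_params(n);T=np.array(p['world_from_camera'])
    x=cv2.undistortPoints(np.array([[uv]],float),np.array(p['intrinsics']),np.array(p['dist']))[0,0]
    return T[:3,3],T[:3,:3]@np.array([x[0],x[1],1])
def onz(n,uv,z,P=None):
    o,d=ray(n,uv,P);return o+d*(z-o[2])/d[2]
def proj(n,X,P=None):
    p=P or manip.camera_params(n);T=np.linalg.inv(np.array(p['world_from_camera']))
    r,_=cv2.Rodrigues(T[:3,:3]);return cv2.projectPoints(np.array(X,float).reshape(-1,3),r,T[:3,3],np.array(p['intrinsics']),np.array(p['dist']))[0][:,0]
E
python3 - <<'E'
import cv2
a=cv2.imread('pics/scene0.png')[115:285,145:325];cv2.imwrite('pics/sc.png',cv2.resize(a,None,fx=3.5,fy=3.5,interpolation=cv2.INTER_CUBIC))
a=cv2.imread('pics/side0.png')[140:325,190:355];cv2.imwrite('pics/sd.png',cv2.resize(a,None,fx=3.2,fy=3.2,interpolation=cv2.INTER_CUBIC))
E
```

```text
(no output)
```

View pics/sc.png

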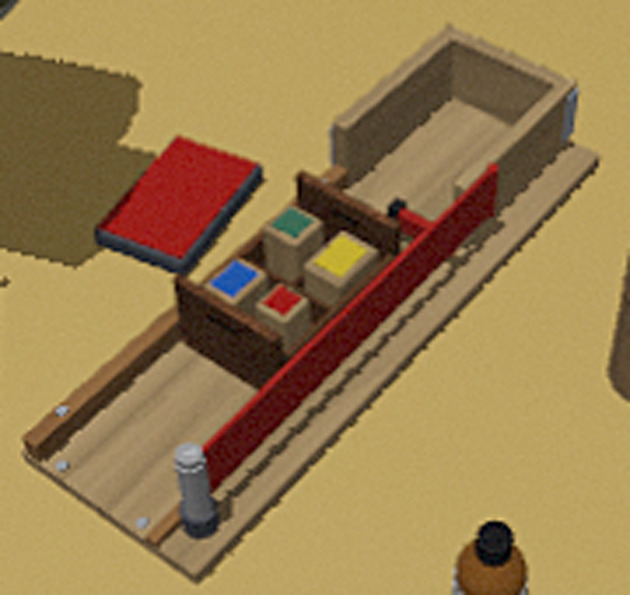

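View pics/sd.png

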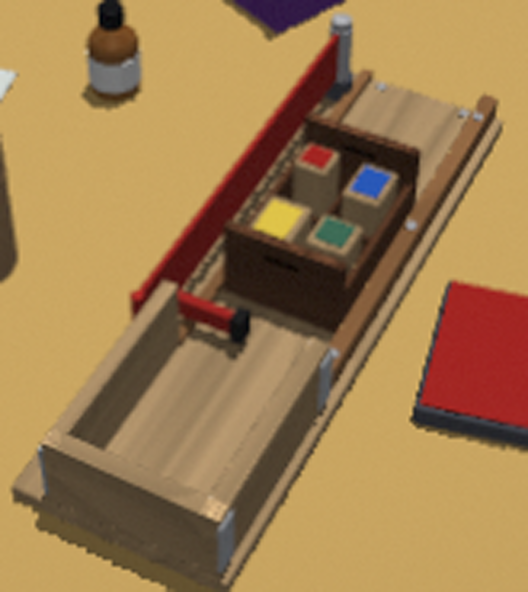

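The crops show board-top corners at scene crop (25,455), (197,577) and (598,158). The tray's rear-board top corners are at (178,278) and about (285,348), and the gate's free-end top is at (496,168). In the side crop the board corners are at (15,490) and (500,122), the gate end top at (133,297) and the bar end at (238,325).

```bash
cat >> h.py <<'E'
sc=lambda u,v:((u+.5)/3.5-.5+145,(v+.5)/3.5-.5+115)
sd=lambda u,v:((u+.5)/3.2-.5+190,(v+.5)/3.2-.5+140)
E
python3 - <<'E'
from h import *
def S(l,n,uv,z):
    p=onz(n,uv,z);print(l,n,np.round(p*1000,1));return p[:2]
src=[];dst=[]
for l,n,uv,z,d in [('A','scene',sc(25,455),.012,(-69,-212.5)),('B','scene',sc(197,577),.012,(69,-212.5)),('C','scene',sc(598,158),.012,(69,212.5)),
 ('C','side',sd(15,490),.012,(69,212.5)),
 ('wallFR','scene',sc(450,28),.078-.0,None),
 ('hinge top','scene',sc(188,452),.085,None)]:
    p=S(l,n,uv,z)
    if d: src.append(d);dst.append(p)
src=np.array(src)/1000;dst=np.array(dst)
ms,md=src.mean(0),dst.mean(0);a=src-ms;b=dst-md
th=np.arctan2((a[:,0]*b[:,1]-a[:,1]*b[:,0]).sum(),(a*b).sum());R=np.array([[np.cos(th),-np.sin(th)],[np.sin(th),np.cos(th)]])
o=md-R@ms;print('yaw',th,np.degrees(th),'o',o,'res mm',np.round(1000*(dst-(src@R.T+o)),1).tolist())
np.savez('dock.npz',R=R,o=o,th=th)
D=lambda p:np.round((p-o)@R*1000,1)
for l,n,uv,z in [('rearL top','scene',sc(178,278),.07),('rearR top','scene',sc(285,348),.07),('frontL top','scene',sc(298,174),.07),('frontR top','scene',sc(400,245),.07),
 ('gate end','scene',sc(496,168),.071),('gate end','side',sd(133,297),.071),
 ('s rearR top','side',sd(306,122),.07),('s rearL','side',sd(418,153),.07),('s frontR','side',sd(226,226),.07),('bar end','side',sd(243,310),.041),('bar end','scene',sc(397,202),.04),('rail -x end top','side',sd(490,97),.03)]:
    p=onz(n,uv,z)[:2];print(l,n,'world',np.round(p*1000,1),'dock',D(p))
for l,d in dict(hinge=(49,-186),tray=(-9,-58),stop=(-9,198)).items(): print(l,o+R@(np.array(d)/1000))
for l,n,uv in [('bottle','scene',(285,292)),('tube','scene',(333,225)),('pad1','scene',(182,190)),('pad2','scene',(218,160))]:
    p=onz(n,uv,0.)[:2];print(l,p,D(p))
E
```

```text
A scene [ 446.7 -158.1   12. ]
B scene [ 579.8 -173.5   12. ]
C scene [629.3 243.1  12. ]
C side [624.2 249.3  12. ]
wallFR scene [508.4 244.2  78. ]
hinge top scene [ 564.6 -147.2   85. ]
yaw -0.10821838121275267 -6.200456509228567 o [0.53569789 0.04390499] res mm [[2.5, 1.8], [-1.5, 1.3], [2.1, -4.6], [-3.1, 1.5]]
rearL top scene world [478.8 -39.4] dock [-47.5 -88.9]
rearR top scene world [562.5 -52.9] dock [ 37.1 -93.4]
frontL top scene world [492.   71.9] dock [-46.5  23.1]
frontR top scene world [578.6  49.7] dock [42.  10.4]
gate end scene world [598.1 138.5] dock [ 51.8 100.8]
gate end side world [595.9 139.3] dock [ 49.5 101.3]
s rearR top side world [551.6 -41.6] dock [ 25.  -83.2]
s rearL side world [475.2 -37.9] dock [-51.3 -87.9]
s frontR side world [566.5  65.7] dock [28.3 25. ]
bar end side world [542.4 101.4] dock [ 0.4 57.9]
bar end scene world [543.5 108.3] dock [ 0.8 64.9]
rail -x end top side world [ 451.6 -156.4] dock [ -62.  -208.2]
hinge [ 0.56432189 -0.14629928]
tray [ 0.52048611 -0.01278365]
stop [0.54813598 0.24171878]
bottle [ 0.72668197 -0.11061592] [ 206.6 -133. ]
tube [0.74269523 0.08414416] [201.4  62.4]
pad1 [0.39915712 0.00468236] [-131.5  -53.7]
pad2 [0.41464041 0.13314948] [-130.    75.6]
```

Two views agree with the given sizes: the gate end is at dock y 101 (expected 102) and the tray's rear face at y about -89. Dock: origin (0.536, 0.044), yaw -6.2°. The plan is to keep the gripper fully open with the jaw axis along dock x. One finger pushes the tray, and the other slides along the gate's inner face. Open tips sit 13 mm behind the TCP, so TCP z 0.037 puts them at about 0.050.

```bash
cat >> h.py <<'E'
from scipy.spatial.transform import Rotation as Ro
d=np.load('dock.npz') if __import__('os').path.exists('dock.npz') else None
def where():
    s=manip.state();M=Ro.from_rotvec(s['eef_rot']).as_matrix();p=np.array(s['position'])
    D=(p[:2]-d['o'])@d['R']*1000
    z=d['R'].T@M[:2,2];print('t',round(s['clock'],2),'dock mm',np.round(D,1),'z',round(p[2]*1000,1),'jaw ang deg in dock',round(np.degrees(np.arctan2(z[1],z[0])),2),'F',np.round(s['force'],2),'w',round(s['grip_width']*1000,1))
    return p,M,s
def to(x,y,z):
    p,M,s=where();t=np.append(d['o']+d['R']@np.array([x,y])/1000,z/1000)
    print('tool shift in units of 2cm',np.round(M.T@(t-p)/.02,2))
    print('tool axes in dock (cols)',np.round(np.vstack([d['R'].T@M[:2],M[2]]),2).tolist())
E
python3 -c "
from h import *
to(-27,-125,110);print(manip.state()['q'])"
```

```text
t 0.1 dock mm [-259.8 -552.7] z 230.8 jaw ang deg in dock -59.29 F [-0.47  0.7   0.19] w 85.6
tool shift in units of 2cm [-20.93   6.06 -12.43]
tool axes in dock (cols) [[-0.86, -0.0, 0.51], [-0.51, 0.0, -0.86], [-0.0, -1.0, -0.0]]
[-1.36639027e+00  3.13371230e-01  1.49833668e+00  2.02822882e-06
  1.33100373e+00 -2.23378505e-01]
```

Emit:
servo_tool:
  deltas: [0,0,0,-1,0,0,0,-1,0,0,0,-1,0,0,0,-1,0,0,0,-1,0,0,0,-1,0,0,0,-1,0,0,0,-0.41,0,0,0,0]
  hand: 100

```text
clock: 1.0
position: [0.2178, -0.4776, 0.231]
eef_rot: [-1.156, 1.289, -1.288]
force: [-0.2, -0.2, 0.3]
grip_width: 0.0857
```

```bash
python3 -c "
from h import *
to(-27,-125,110)"
```

```text
t 1.0 dock mm [-259.7 -552.7] z 231.0 jaw ang deg in dock 0.01 F [-0.24 -0.23  0.28] w 85.7
tool shift in units of 2cm [-21.38   6.06  11.64]
tool axes in dock (cols) [[0.0, -0.0, 1.0], [-1.0, 0.0, 0.0], [-0.0, -1.0, -0.0]]
```

Emit:
servo_tool:
  deltas: [-0.9,0,0.5,0,-0.9,0,0.5,0,-0.9,0,0.5,0,-0.9,0,0.5,0,-0.9,0,0.5,0,-0.9,0,0.5,0,-0.9,0,0.5,0,-0.9,0,0.5,0,-0.9,0,0.5,0,-0.9,0,0.5,0,-0.9,0,0.5,0,-0.9,0,0.5,0]

```text
clock: 2.2
position: [0.3608, -0.2751, 0.2312]
eef_rot: [-1.155, 1.29, -1.29]
force: [-0.6, 0.9, 0.1]
grip_width: 0.0853
```

Emit:
servo_tool:
  deltas: [-0.9,0.5,0.5,0,-0.9,0.5,0.5,0,-0.9,0.5,0.5,0,-0.9,0.5,0.5,0,-0.9,0.5,0.5,0,-0.9,0.5,0.5,0,-0.9,0.5,0.5,0,-0.9,0.5,0.5,0,-0.9,0.5,0.5,0,-0.9,0.5,0.5,0,-0.9,0.5,0.5,0,0,0,0,0]

```text
clock: 3.4
position: [0.4913, -0.0893, 0.12]
eef_rot: [-1.157, 1.29, -1.286]
force: [-1.8, -0.2, -0.5]
grip_width: 0.0853
```

```bash
python3 -c "
from h import *
to(-27,-125,37)
im=[manip.camera(n)[...,::-1] for n in('scene','wrist')]
cv2.imwrite('pics/c1.png',cv2.resize(np.hstack([im[0][100:300,120:340],im[1][:,:][::2,::2][:200]]),None,fx=1.6,fy=1.6))"
```

```text
t 3.4 dock mm [ -29.8 -137.2] z 120.0 jaw ang deg in dock 0.02 F [-1.8  -0.16 -0.46] w 85.3
tool shift in units of 2cm [-0.61  4.15  0.15]
tool axes in dock (cols) [[0.0, -0.0, 1.0], [-1.0, 0.0, 0.0], [-0.0, -1.0, -0.0]]Traceback (most recent call last):
  File "<string>", line 5, in <module>
    cv2.imwrite('pics/c1.png',cv2.resize(np.hstack([im[0][100:300,120:340],im[1][:,:][::2,::2][:200]]),None,fx=1.6,fy=1.6))
                                         ~~~~~~~~~^^^^^^^^^^^^^^^^^^^^^^^^^^^^^^^^^^^^^^^^^^^^^^^^^^^^
    return _nx.concatenate(arrs, 1, dtype=dtype, casting=casting)
           ~~~~~~~~~~~~~~~^^^^^^^^^^^^^^^^^^^^^^^^^^^^^^^^^^^^^^^
ValueError: all the input array dimensions except for the concatenation axis must match exactly, but along dimension 0, the array at index 0 has size 200 and the array at index 1 has size 192
```

Emit:
servo_tool:
  deltas: [-0.3,1,0,0,-0.3,1,0,0,0,0.5,0,0,0,0,0,0]

```text
clock: 3.9
position: [0.4919, -0.0796, 0.0707]
eef_rot: [-1.156, 1.291, -1.288]
force: [-0.0, -0.9, 0.6]
grip_width: 0.0851
```

```bash
python3 -c "
from h import *
to(-27,-125,37)
im=[manip.camera(n)[...,::-1] for n in('scene','wrist')]
cv2.imwrite('pics/c1.png',np.hstack([cv2.resize(im[0][130:290,140:320],(405,360)),cv2.resize(im[1],(390,360))]))"
```

```text
t 3.9 dock mm [ -30.2 -127.5] z 70.7 jaw ang deg in dock -0.07 F [-0.04 -0.94  0.58] w 85.1
tool shift in units of 2cm [-0.12  1.69  0.16]
tool axes in dock (cols) [[-0.0, -0.0, 1.0], [-1.0, 0.0, -0.0], [-0.0, -1.0, -0.0]]
```

View pics/c1.png

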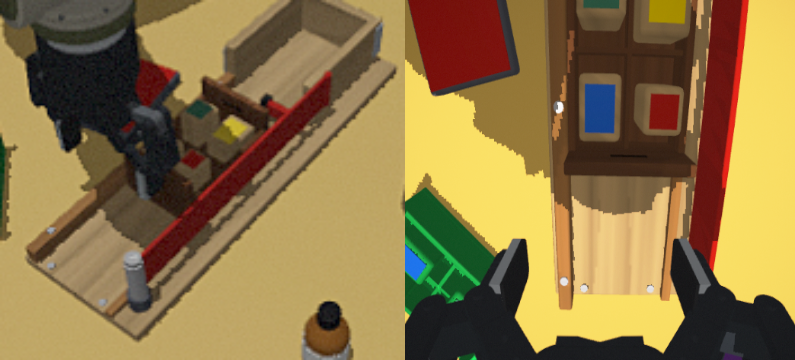

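The wrist view shows both fingers behind the tray, with the right finger just inside the gate (the arm's inner face is at about (700,250)) and the ink pad clear. The green look-alike is near the left finger, so I check its distance.

```bash
python3 -c "
from h import *
a=cv2.imread('pics/scene0.png');h=cv2.cvtColor(a,cv2.COLOR_BGR2HSV)
m=cv2.inRange(h,(50,120,40),(80,255,255));m[:,:90]=0;m[:,150:]=0;m[:170]=0;m[250:]=0
c=max(cv2.findContours(m,0,2)[0],key=cv2.contourArea);q=cv2.approxPolyDP(c,3,True)[:,0]
for u in q:print(u,[((onz('scene',u.astype(float),z)[:2]-d['o'])@d['R']*1000).round().tolist() for z in(0,.05)])"
```

```text
[136 179] [[-247.0, -93.0], [-200.0, -121.0]]
[101 183] [[-306.0, -153.0], [-255.0, -176.0]]
[102 210] [[-236.0, -207.0], [-190.0, -226.0]]
[ 95 226] [[-211.0, -246.0], [-167.0, -263.0]]
[102 241] [[-167.0, -263.0], [-126.0, -278.0]]
[139 237] [[-111.0, -208.0], [-75.0, -228.0]]
[141 195] [[-198.0, -122.0], [-155.0, -148.0]]
```

The nearest green corner is 80 mm or more away in y, so it is clear. I descend.

Emit:
servo_tool:
  deltas: [0,0.85,0.15,0,0,0.85,0.1,0,0,0,0,0,0,0,0,0]

```text
clock: 4.4
position: [0.4979, -0.08, 0.0383]
eef_rot: [-1.155, 1.288, -1.289]
force: [-0.3, 0.1, 0.9]
grip_width: 0.0855
```

```bash
python3 -c "
from h import *
where()"
```

```text
t 4.4 dock mm [ -24.2 -127.2] z 38.3 jaw ang deg in dock -0.02 F [-0.28  0.06  0.88] w 85.5
```

Emit:
servo_tool:
  deltas: [0,0,0.35,0,0,0,0.35,0,0,0,0.35,0,0,0,0.3,0,0,0,0,0,0,0,0,0,0,0,0,0]

```text
clock: 5.1
position: [0.5241, -0.0823, 0.0372]
eef_rot: [-1.156, 1.289, -1.288]
force: [-1.5, 0.1, 0.1]
grip_width: 0.0851
```

```bash
cat > look.py <<'E'
from h import *
import sys
where()
im=[manip.camera(n)[...,::-1] for n in('scene','wrist','side')]
for n,i in zip(('scene','side'),(im[0],im[2])):
    h=cv2.cvtColor(np.ascontiguousarray(i),cv2.COLOR_BGR2HSV)
    # free end top of gate: red pixels, z=71, in dock frame near y 60..105, x 40..140
    m=cv2.inRange(h,(0,150,60),(6,255,255))|cv2.inRange(h,(175,150,60),(180,255,255))
    v,u=np.nonzero(m);P=manip.camera_params(n)
    o,_=ray(n,(0,0),P);x=cv2.undistortPoints(np.stack([u,v],1).astype(float)[:,None],np.array(P['intrinsics']),np.array(P['dist']))[:,0]
    T=np.array(P['world_from_camera']);r=np.c_[x,np.ones(len(x))]@T[:3,:3].T
    D=((o+r*((.071-o[2])/r[:,2])[:,None])[:,:2]-d['o'])@d['R']*1000
    k=(D[:,0]>20)&(D[:,0]<150)&(D[:,1]>-150)&(D[:,1]<115);D=D[k]
    if len(D):
        e=D[D[:,1]>D[:,1].max()-4].mean(0);print(n,'gate end dock',e.round(1),'angle',np.arctan2(e[0]-49,e[1]+186).round(3))
cv2.imwrite(sys.argv[1],np.hstack([cv2.resize(im[0][110:290,140:340],(400,360)),cv2.resize(im[2][130:330,190:370],(324,360))]) if len(sys.argv)<3 else np.hstack([cv2.resize(im[0][110:290,140:340],(400,360)),cv2.resize(im[1],(390,360))]))
E
python3 look.py pics/c2.png
```

```text
t 5.1 dock mm [   2.1 -126.8] z 37.2 jaw ang deg in dock -0.0 F [-1.47  0.09  0.06] w 85.1
scene gate end dock [127.9  88. ] angle 0.281
side gate end dock [105.2 112.8] angle 0.186
```

View pics/c2.png

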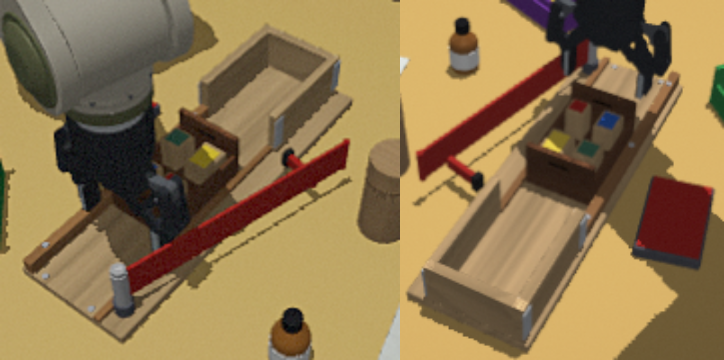

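The gate is held open at about 0.28 rad (scene view, gate end (348,145) in the left panel). The bar is clear of the lane and the tray is untouched. Now I push along a line that keeps the angle near 0.24.

Emit:
servo_tool:
  deltas: [-0.4,0,0.09,0,-0.4,0,0.09,0,-0.4,0,0.09,0,-0.4,0,0.09,0,-0.4,0,0.09,0,-0.4,0,0.09,0,-0.4,0,0.09,0,0,0,0,0]

```text
clock: 6.05
position: [0.5426, -0.0274, 0.0372]
eef_rot: [-1.158, 1.288, -1.287]
force: [-0.9, -1.0, 0.4]
grip_width: 0.0854
```

```bash
python3 look.py pics/c3.png
```

```text
t 6.05 dock mm [ 14.5 -70.1] z 37.2 jaw ang deg in dock 0.08 F [-0.88 -0.97  0.36] w 85.4
scene gate end dock [117.1  90.8] angle 0.241
side gate end dock [ 97.4 112.9] angle 0.161
```

View pics/c3.png

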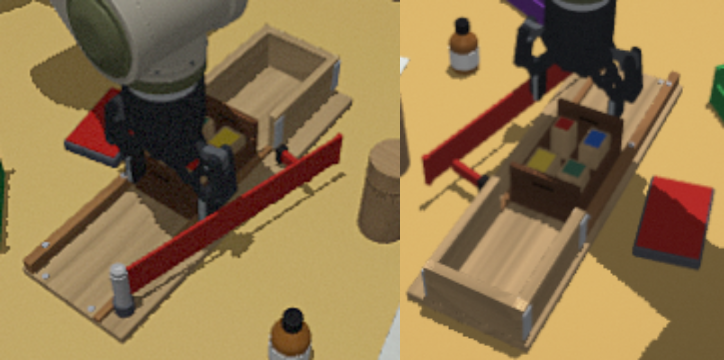

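Angle 0.24 and the tray is moving straight; its nose is near the mouth and clear of the bar by about 20 mm. I continue.

Emit:
servo_tool:
  deltas: [-0.4,0,0.09,0,-0.4,0,0.09,0,-0.4,0,0.09,0,-0.4,0,0.09,0,-0.4,0,0.09,0,-0.4,0,0.09,0,-0.4,0,0.09,0,-0.4,0,0.09,0,-0.4,0,0.09,0,-0.4,0,0.09,0,0,0,0,0]

```text
clock: 7.3
position: [0.5687, 0.0494, 0.0372]
eef_rot: [-1.159, 1.289, -1.288]
force: [-4.2, -3.8, 1.1]
grip_width: 0.0855
```

```bash
python3 look.py pics/c4.png
```

```text
t 7.3 dock mm [32.3  9. ] z 37.2 jaw ang deg in dock 0.06 F [-4.19 -3.76  1.09] w 85.5
scene gate end dock [113.8  92.2] angle 0.229
side gate end dock [ 93.7 112.8] angle 0.149
```

View pics/c4.png

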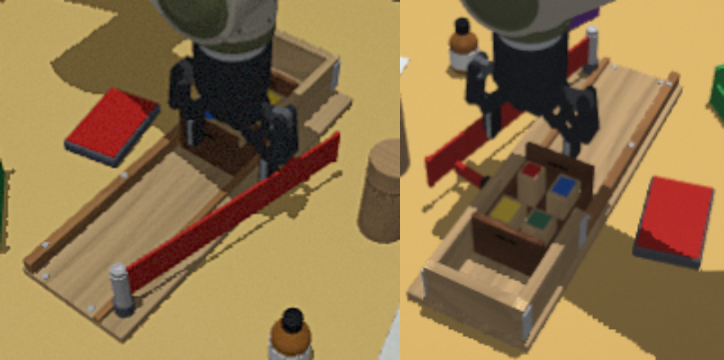

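The tray is halfway into the bay and square, with the gate at 0.23. I push the last stretch slower and watch the force.

Emit:
servo_tool:
  deltas: [-0.4,0,0.09,0,-0.4,0,0.09,0,-0.4,0,0.09,0,-0.4,0,0.09,0,-0.4,0,0.09,0,-0.3,0,0.06,0,0,0,0,0]

```text
clock: 8.15
position: [0.5837, 0.0939, 0.0371]
eef_rot: [-1.16, 1.289, -1.288]
force: [-4.9, -4.5, 2.1]
grip_width: 0.0853
```

Emit:
servo_tool:
  deltas: [-0.15,0,0.03,0,-0.15,0,0.03,0,0,0,0,0]

```text
clock: 8.45
position: [0.5848, 0.0989, 0.037]
eef_rot: [-1.163, 1.29, -1.287]
force: [-10.0, -10.7, 4.4]
grip_width: 0.0855
```

```bash
python3 look.py pics/c5.png
```

```text
t 8.45 dock mm [42.9 59.9] z 37.0 jaw ang deg in dock 0.08 F [ -9.98 -10.71   4.45] w 85.5
scene gate end dock [111.2  93.7] angle 0.219
side gate end dock [ 92.5 113. ] angle 0.145
```

View pics/c5.png

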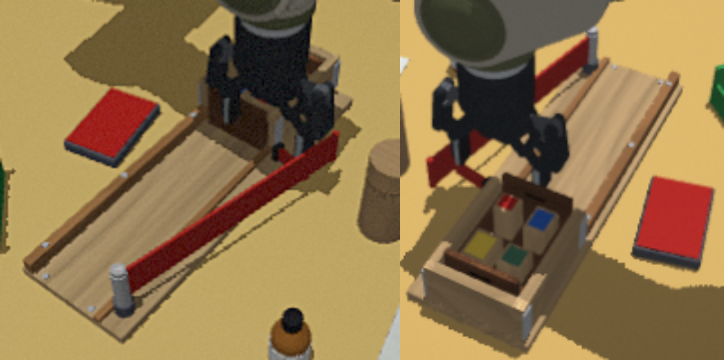

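Force rises, but the TCP is 7 mm short of where I expect it. Part of the force is sideways from the drift, so I now push straight with a touch of -x.

Emit:
servo_tool:
  deltas: [-0.15,0,-0.05,0,-0.15,0,-0.05,0,0,0,0,0]

```text
clock: 8.9
position: [0.5852, 0.1065, 0.0373]
eef_rot: [-1.156, 1.288, -1.288]
force: [-0.4, -0.2, -0.2]
grip_width: 0.0853
```

```bash
python3 look.py pics/c6.png
```

```text
t 8.9 dock mm [42.4 67.6] z 37.3 jaw ang deg in dock 0.01 F [-0.42 -0.18 -0.2 ] w 85.3
scene gate end dock [91. 93.] angle 0.149
side gate end dock [ 90.  112.5] angle 0.137
```

View pics/c6.png

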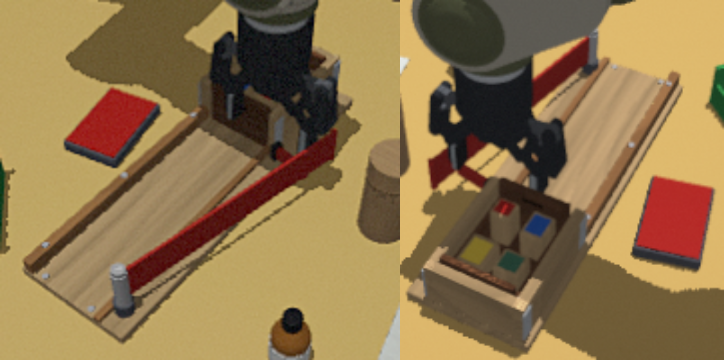

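The tray slipped on and its nose is now near the end stop. I push on gently until a firm contact force shows.

Emit:
servo_tool:
  deltas: [-0.15,0,0.03,0,-0.1,0,0.03,0,0,0,0,0]

```text
clock: 9.35
position: [0.5867, 0.1081, 0.0374]
eef_rot: [-1.162, 1.285, -1.29]
force: [-2.9, -17.9, 3.2]
grip_width: 0.0851
```

Emit:
servo_tool:
  deltas: [-0.12,0,0,0,0,0,0,0]

```text
clock: 9.55
position: [0.5867, 0.1082, 0.0374]
eef_rot: [-1.166, 1.283, -1.292]
force: [-4.9, -30.9, 4.0]
grip_width: 0.0853
```

```bash
python3 -c "
from h import *
where()
i=manip.camera('side')[...,::-1];cv2.imwrite('pics/c7.png',cv2.resize(i[225:335,190:320],None,fx=5,fy=5,interpolation=cv2.INTER_CUBIC))"
```

```text
t 9.55 dock mm [43.8 69.5] z 37.4 jaw ang deg in dock 0.2 F [ -4.86 -30.92   3.97] w 85.3
```

View pics/c7.png

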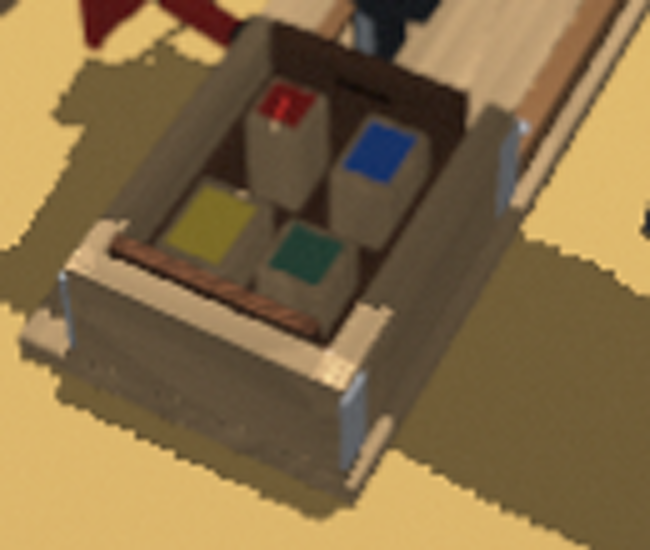

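The tray's nose board lies flush along the end stop, edge from (115,245) to (320,325), with 31 N of pushing force and no further movement. So it is home. I back off first so the lift cannot drag the tray, then raise straight up to release the gate.

Emit:
servo_tool:
  deltas: [0.3,0,-0.05,0,0.4,0,-0.1,0,0,0,0,0]

```text
clock: 9.9
position: [0.5824, 0.0992, 0.0373]
eef_rot: [-1.155, 1.289, -1.289]
force: [-0.5, -0.7, 0.3]
grip_width: 0.0853
```

Emit:
servo_tool:
  deltas: [0,-0.4,0,0,0,-0.7,0,0,0,-0.9,0,0,0,-1,0,0,0,-1,0,0,0,-1,0,0,0,-1,0,0,0,0,0,0,0,0,0,0,0,0,0,0,0,0,0,0,0,0,0,0]

```text
clock: 11.1
position: [0.5824, 0.0997, 0.1567]
eef_rot: [-1.157, 1.289, -1.288]
force: [-0.1, -0.2, 0.0]
grip_width: 0.0853
```

Emit:
servo_tool:
  deltas: [1,-0.5,0,0,1,-0.5,0,0,1,-0.5,0,0,1,0,0,0,1,0,0,0,1,0,0,0,1,0,0,0,0,0,0,0,0,0,0,0,0,0,0,0,0,0,0,0]

```text
clock: 12.2
position: [0.5675, -0.0387, 0.1872]
eef_rot: [-1.156, 1.288, -1.288]
force: [-0.7, 0.3, 0.3]
grip_width: 0.0853
```

```bash
python3 look.py pics/c8.png
```

```text
t 12.2 dock mm [ 40.5 -78.7] z 187.2 jaw ang deg in dock 0.05 F [-0.66  0.33  0.31] w 85.3
scene gate end dock [ 22.7 111. ] angle -0.088
side gate end dock [ 44.3 108.4] angle -0.016
```

View pics/c8.png

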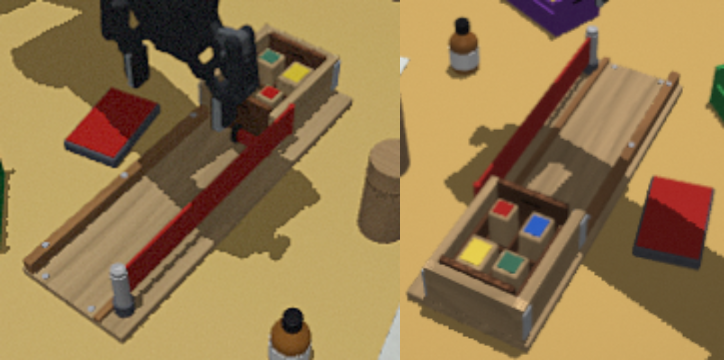

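The gate end is at scene pixel (286,164), against (286.5,163) at the start, so it is shut. The mask's angles are spoiled by the red stamp. The tray is home, and the bystanders have not moved. I wait a little for it to settle, then hand in.

Emit:
servo_tool:
  deltas: [0,-0.3,0,0,0,0,0,0,0,0,0,0,0,0,0,0,0,0,0,0,0,0,0,0,0,0,0,0,0,0,0,0,0,0,0,0,0,0,0,0,0,0,0,0,0,0,0,0]

```text
clock: 13.55
position: [0.5674, -0.0396, 0.1933]
eef_rot: [-1.156, 1.289, -1.289]
force: [-0.4, -1.0, -0.3]
grip_width: 0.0853
```

```bash
python3 -c "
from h import *
where();print(manip.hand_in())"
```

```text
t 13.55 dock mm [ 40.6 -79.5] z 193.3 jaw ang deg in dock -0.01 F [-0.45 -0.96 -0.3 ] w 85.3
the job is handed in; nothing more can be done
None
```

The tray is pushed home in its dock and the gate has swung shut behind it; I handed the job in at 13.6 s, and no verdict is reported. I held the gate open with one finger (about 0.28 to 0.22 rad in the scene view) and pushed the tray with the other. Then I backed off and lifted the gripper straight up to release the gate.

**Checks that held:**
- **Tray home:** at the end the force rose to 31 N without further movement, and the close side view shows the tray's nose flush with the end stop.
- **Gate shut:** the free end came back to within about a pixel of where it stood at the start.
- **Clear at hand-in:** the robot was touching nothing, and in the last picture the bystanders and the green look-alike had not visibly moved.

**Checks that failed or disagreed:**
- **Stuck tray:** it stuck briefly at about 15 N some 8 mm short, then slid on once I eased the sideways push.
- **Angle measurement:** my colour-mask angle from the side camera (0.14 to 0.19) was always lower than the scene's. I put that down to it picking up the gate's lower edge.
- **Spoiled readings:** the scene mask read 0.149 just after the tray freed, which I blamed on the finger hiding the gate end. After the release I blamed the red stamp for its readings, so I judged the gate shut by pixel position.

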